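# Slide a leaded glass panel home in the assembly board and lock its cam

## Robot

A 6-joint arm with a two-finger parallel gripper is mounted at the origin on a cart in front of the work surface, level with it; the furniture and walls round the work are solid. World frame = base frame: x ahead of the robot, y to its left, z up, the work surface at z = 0. Lengths are in m, angles in rad, forces in N, time in s.
With the tool pointing down it reaches from about 0.375 to 0.975 m from the base axis. Payload 3.8 kg.
Tool frame: the origin (TCP) lies between the finger pads; the fingertips stand 22 mm ahead of it and the grasp point (between the pads) lies 3 mm ahead of it (bot.tips_ahead is the distance from the TCP to the fingertips, in m); z points along the fingers, y is the direction in which the jaws open and shut (so a half turn about z gives the same grasp; the last joint's range is limited). The gripper opens to 85 mm and grips with 20 to 120 N. Pads are 22 mm wide; open, the fingers measure 114 mm over their backs; the gripper's body (76 mm by 85 mm) begins 54 mm behind the grasp point. The pads swing forward as they close: fully open they stand 13 mm farther back than shut.
Start: joints at [-1.208, 0.264, 1.604, -0, 1.274, -0.037], TCP at [0.263, -0.622, 0.253] pointing down, gripper open.
Joint ranges: [-2.63, 2.63], [-0.94, 2.18], [0.31, 2.57], [-1.31, 4.45], [0, 2.66], [-2.55, 2.55]. Speed limits (rad/s): [2.57, 2.57, 3.14, 3.14, 3.14, 3.14].

## Interface

Orientations are given as a unit quaternion [w, x, y, z].
In Python, from bench import bot gives the robot as it stands. Calls block until the motion is done:
- bot.move_pose(position, orientation): joint-space move of the TCP to a pose.
- bot.movel(position, max_speed=0.15, rot=None, force_limit=None): straight line of the TCP; rot=None keeps the orientation; max_speed is the mean speed in m/s. With force_limit (N) it stops when the force on the tool has changed by that much, and returns True; else False.
- bot.move_j(angles): joint-space move.
- bot.grip(opening, force=None): opening from 0.0 (shut) to 1.0 (fully open); force is the grip in N (None keeps the last); returns when the fingers have stopped.
- bot.sleep(seconds).
- bot.ik(position, orientation): joint angles nearest the present ones, or None.
- bot.grab_frame(name): name is "scene" or "top" or "wrist"; returns the picture (420x560x3 uint8, blue, green, red); there is no depth.
- bot.get_calibration(name): a dict with "fovy" (degrees; the focal length in pixels is half the picture's height over the tangent of half this angle, whatever the lens; pixels are square), "cx", "cy" (the principal point, pixels), "position" and "rotation" of the camera in the world. Camera axes: x right, y down, z forward; pixel columns grow to the right and rows downward; lengths in m; the calibration is good to about 2 mm. The wrist camera is an equidistant fisheye: a pixel r from the principal point sees the ray r / f radians off the axis. A picture is of the moment at which its call begins: read the wrist's pose just before it. get_calibration takes no time and is no camera call; for the wrist camera it gives the pose at the moment of the call.
A pose or a line that the arm cannot do raises bot.MotionError and nothing moves.
- bot.close_job(): hands the job in, once; it reports no verdict.
Readings, each from a call of its own:
- bot.current_clock(): time.
- bot.current_joints(): joint angles.
- bot.current_joint_vel(): joint speeds.
- bot.current_tau(): joint torques, N m.
- bot.current_tool_pos(): TCP position.
- bot.current_orientation(): TCP orientation.
- bot.current_force(): force on the tool from outside, world axes, zero at the start.
- bot.current_moment(): the same for the moment, N m.
- bot.current_finger_gap(): opening from 0.0 (shut) to 1.0 (fully open).
Only numpy, scipy, OpenCV 4.12 (cv2) and the standard library are available. Lean on these libraries where they do the work, as an engineer would, in place of code of your own. Each camera call takes 0.05 s, during which the arm holds its last target.

## Task

Square the small framed glass panel up for soldering: push it along the assembly board until it lies flat and flush against both the long far fence and the short stop at the right-hand end. Then push the wooden cam lever round (clockwise seen from above) until the cam holds the panel tight, and come away. Only push with the fingertips or the outside of the fingers: do not grip, lift or tip the panel, do not grip the lever, go gently because it is glass, and leave the tin, the stone and the pen where they are.

Things in the scene. Friction and masses are not known exactly. Their poses are not given: they have to be found in the camera images.
- assembly_board: Assembly board, fixed to the bench: plywood base 280 mm (its x) by 340 mm (its y), 12 mm thick, with thin pencil lines. Origin: centre of its underside; x points away from the robot, y to the left (turned by up to 6 degrees). The wooden fence and stop on it are 18 mm tall (tops 30 mm above the bench). The cam pivot is at board x -20 mm, y -85 mm.
- far_fence (a point): Foot of the flat near face of the far fence, a batten along the board's y (face at board x +95 mm, from y -114 to +148 mm); this point is at the middle of its length, on the board's top. Axes as the board's.
- end_stop (a point): Foot of the flat face of the short end stop on the right (face at board y -120 mm, looking left, from x -20 to +84 mm); this point is at the middle of its length, on the board's top. Axes as the board's.
- panel_home (a point): Where the panel's origin is when the panel is home against both (board x +50, y -60 mm, on the board's top). Axes as the board's.
- panel: The loose panel: rectangular zinc frame, 90 mm (its x) by 120 mm (its y), 12 mm thick, with glass and lead lines in it, about 0.3 kg, lying flat on the board. Origin: centre of its underside, 12 mm above the bench; its x is within 18 degrees of the board's x at the start. It starts 9 to 15 cm left of and 3 to 7 cm nearer than home; its 120 mm sides go parallel to the far fence.
- cam_angle (a joint): Angle of cam and lever, rad: 0 open, 1.75 the limit; grows clockwise from above. Starts at 0..0.25. At q the lever points from the pivot at (190 degrees less q) from the board's +x towards +y: to the robot at 0, to the left along the panel's near side at 1.75. The cam touches the home panel from about 1.2, is tightest at 1.66 and then holds. It takes 1 N at the lever's end, a few N once it bites.
- cam_lever: The dark wooden cam and its lever, one piece; origin on the pivot axis, 12 mm above the bench. The cam is an off-centre disc of 40 mm diameter that presses the panel's near side away from the robot. The lever is a flat bar 14 mm wide with a round end 20 mm wide, reaching 116 mm from the pivot. All of it lies between 14 and 28.5 mm above the bench.
- lever_end (a point): Point inside the lever's bar, 100 mm from the pivot, at mid width and mid height (21 mm above the bench).
- tin: Bystander: a round metal tin, 52 mm across and 34 mm tall, on the bench right of the board; origin at the centre of its underside.
- stone: Bystander: a dark grey abrasive stone, a bar of 26 x 98 x 20 mm, lying on the bench right of the board; origin at the centre of its underside, y along it.
- pen: Bystander: a blue and white marker pen, 126 mm long and 15 mm thick, lying on the bench right of the board; origin at its middle on the underside, y along it.
Mind the look-alikes: they are no part of the job. Of the things that look like the panel, the larger one is meant.

How it is judged:
On the way:
1. the panel lies against the far fence and the end stop (each within 5 mm, square within 3 degrees) while the cam is still open (x of panel in the frame of assembly_board between 0.045 and 0.055 m and y of panel in the frame of assembly_board between -0.065 and -0.055 m and angle between the x axis of panel and the x axis of assembly_board, either way round below 0.055 rad and value of joint cam_angle below 1 rad), for 0.2 s.
At the end, for the whole second after the job is handed in: The panel lies flat on the board at rest, within 3 mm of home against both the far fence and the end stop and square to them within 2 degrees; the lever is over (beyond 1.4 rad) and the cam presses the panel with more than 3 N (x of panel in the frame of assembly_board between 0.047 and 0.053 m and y of panel in the frame of assembly_board between -0.063 and -0.057 m and angle between the x axis of panel and the x axis of assembly_board, either way round below 0.035 rad and value of joint cam_angle above 1.4 rad and contact force between cam_lever and panel above 3 N and height (world z) of panel below 0.015 m and angle between panel's own z axis and vertical below 0.04 rad and linear speed of panel below 0.01 m/s); the robot touches nothing.
It fails at once if the panel is lifted (more than 8 mm) or tipped (height (world z) of panel above 0.02 m or angle between panel's own z axis and vertical above 0.15 rad).
It fails at once if the panel is gripped or pushed harder than 40 N (contact force between the fingers and panel above 40 N).
It fails at once if the lever is gripped or forced (over 40 N) (contact force between the fingers and cam_lever above 40 N).
It fails at once if the tin, the stone or the pen is moved by more than 20 mm (distance of any of tin, stone, pen from where it was at the start of the episode above 0.02 m).
It also fails if it takes over 64 s, if anything falls off the work surface, if the arm or the gripper's body presses on something with over 40 N, if the wrist force passes 120 N, or if a joint passes its speed limit or range.

## Working session

There is one attempt and no reset: what is moved stays moved. The work goes in short steps, each a Python script; the robot and the scene stay as the last script left them, time stands still between calls to the robot, and variables do not carry over. Pictures are saved under pics/ and viewed, and the job is handed in when it is done.

```bash
ls; mkdir -p pics
python3 - <<'E'
from bench import bot
import cv2
for n in ["scene","top","wrist"]:
    c=bot.get_calibration(n); print(n,c)
    cv2.imwrite(f"pics/{n}0.png",bot.grab_frame(n))
print(bot.current_clock(),bot.tips_ahead,bot.current_orientation())
E
```

```text
pics
scene {'fovy': 42.88088633973352, 'cx': 283.67555915863437, 'cy': 204.58653504819384, 'position': array([0.02356926, 0.53707665, 0.74948388]), 'rotation': array([ 0.12923497, -0.27255274,  0.86449104, -0.4020803 ])}
top {'fovy': 50.31046843743434, 'cx': 271.23659660460993, 'cy': 210.0660012511856, 'position': array([ 0.37842841, -0.12854513,  1.01149873]), 'rotation': array([-0.0468845 ,  0.71290967, -0.69842038,  0.04207868])}
wrist {'fovy': 65.70646984690485, 'cx': 280.87874994871197, 'cy': 209.82277677578602, 'position': array([ 0.33255475, -0.59132533,  0.37132576]), 'rotation': array([ 0.1260667 ,  0.82393768, -0.54593893, -0.08476188])}
0.15 0.022 [-9.02282048e-04  9.80095109e-01  1.98526427e-01 -1.46227069e-04]
```

View pics/top0.png

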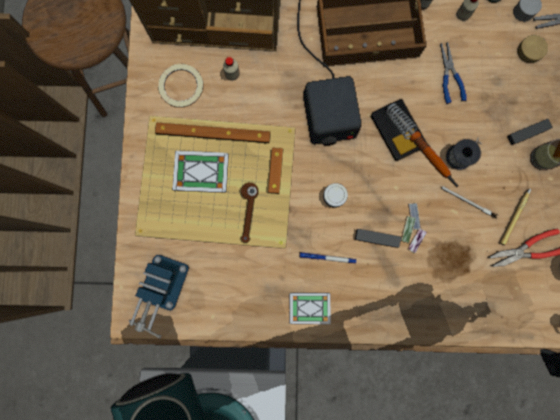

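View pics/scene0.png

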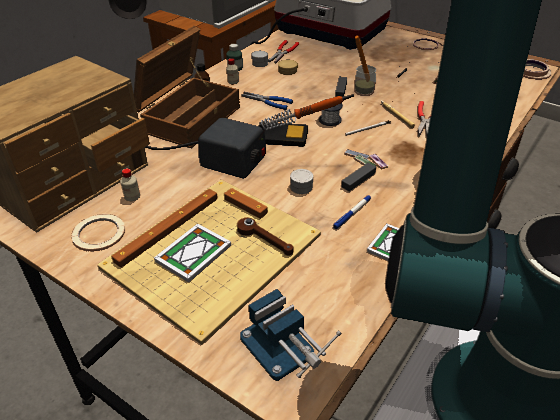

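```bash
cat > h.py <<'E'
import numpy as np, cv2
from scipy.spatial.transform import Rotation as R
def cam(c,shape=(420,560)):
    f=shape[0]/2/np.tan(np.radians(c['fovy'])/2)
    q=c['rotation']; return f,R.from_quat(q,scalar_first=True).as_matrix(),np.array(c['position'])
def ray(c,uv,fish=False):
    f,M,p=cam(c); d=(np.asarray(uv,float).reshape(-1,2)-[c['cx'],c['cy']])/f
    if fish:
        r=np.linalg.norm(d,axis=1,keepdims=True); k=np.where(r>1e-9,np.sin(r)/np.maximum(r,1e-9),1)
        v=np.hstack([d*k,np.cos(r)])
    else: v=np.hstack([d,np.ones((len(d),1))])
    return v@M.T
def plane(c,uv,z,fish=False):
    v=ray(c,uv,fish); p=np.array(c['position']); return p+v*((z-p[2])/v[:,2])[:,None]
def proj(c,P,fish=False):
    f,M,p=cam(c); v=(np.asarray(P,float).reshape(-1,3)-p)@M
    if fish:
        n=np.linalg.norm(v[:,:2],axis=1); th=np.arctan2(n,v[:,2]); d=v[:,:2]/n[:,None]*th[:,None]
    else: d=v[:,:2]/v[:,2:]
    return d*f+[c['cx'],c['cy']]
E
python3 - <<'E'
from h import *; from bench import bot
im=cv2.imread('pics/top0.png')
cv2.imwrite('pics/c0.png',cv2.resize(im[105:255,125:305],None,fx=4.4,fy=4,interpolation=cv2.INTER_CUBIC)[:600,:800])
cv2.imwrite('pics/c1.png',cv2.resize(im[280:335,270:350],None,fx=6,fy=6,interpolation=cv2.INTER_CUBIC))
c=bot.get_calibration('top')
for n,z,uv in [('panel',.024,(200,171)),('pivot',.0285,(251,191)),('leverend',.0285,(245,240)),('tin',.034,(335,195)),('stone',.02,(378,238)),('pen',.01,(328,258)),('boardTL',.012,(149,119)),('TR',.012,(295,127)),('BR',.012,(287,247)),('BL',.012,(137,236)),('look',.0,(310,308))]:
    print(n,plane(c,uv,z).round(4))
E
```

```text
panel [[0.5888 0.0418 0.024 ]]
pivot [[ 0.5447 -0.0746  0.0285]]
leverend [[ 0.4353 -0.0643  0.0285]]
tin [[ 0.5385 -0.2609  0.034 ]]
stone [[ 0.4463 -0.3582  0.02  ]]
pen [[ 0.4001 -0.249   0.01  ]]
boardTL [[0.7117 0.1671 0.012 ]]
TR [[ 0.699  -0.1712  0.012 ]]
BR [[ 0.4226 -0.1573  0.012 ]]
BL [[0.4402 0.179  0.012 ]]
look [[ 0.2893 -0.2108  0.    ]]
```

View pics/c0.png

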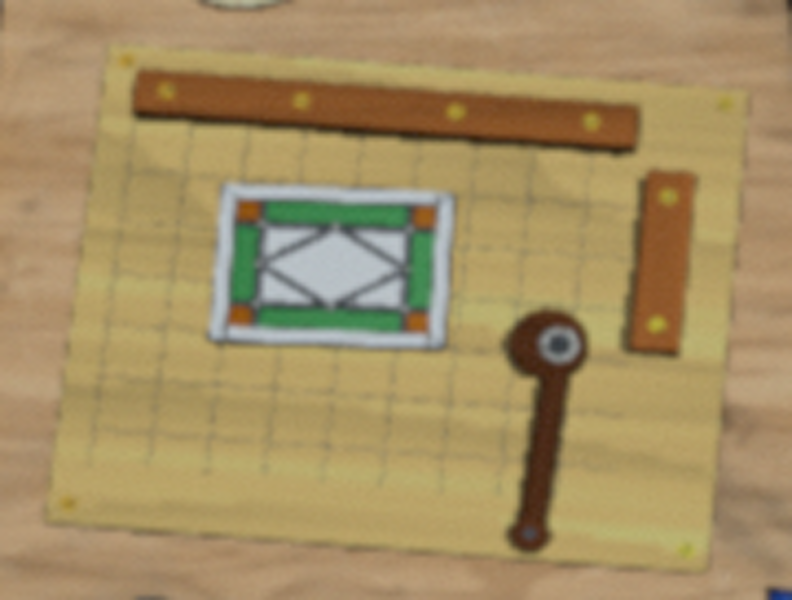

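View pics/c1.png

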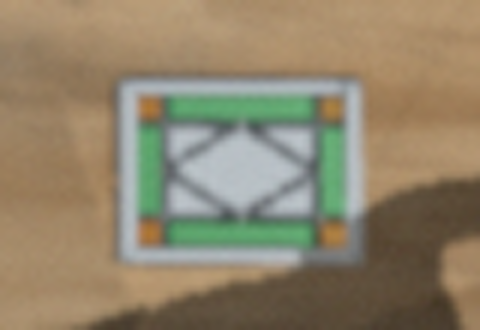

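View pics/wrist0.png

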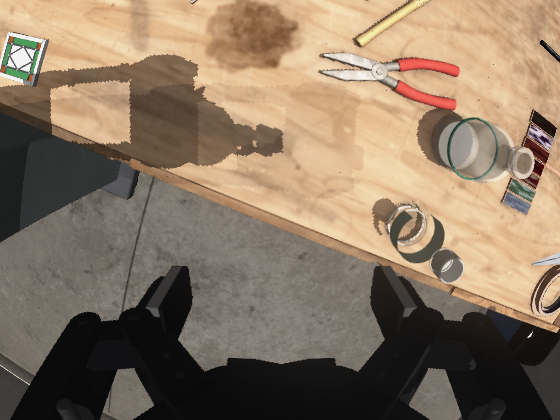

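Two things look like the panel: the framed panel on the board at top (200,171), about 120 mm wide, and a smaller one on the bench at (310,308). I choose the larger, on the board, and the crops confirm it. The lever runs from (251,191) to (245,240). Next I measure accurately.

```bash
cat > meas.py <<'E'
from h import *
def tolocal(B,P): # B=(x,y,yaw)
    c,s=np.cos(B[2]),np.sin(B[2]); d=np.asarray(P)[...,:2]-B[:2]; return d@np.array([[c,-s],[s,c]])
def toworld(B,P):
    c,s=np.cos(B[2]),np.sin(B[2]); return np.asarray(P)[...,:2]@np.array([[c,s],[-s,c]])+B[:2]
def quad(m):
    """four lines fitted to the sides of the largest blob's hull -> corners"""
    cs,_=cv2.findContours(m,cv2.RETR_EXTERNAL,cv2.CHAIN_APPROX_NONE); k=max(cs,key=cv2.contourArea)
    p=cv2.convexHull(k)[:,0].astype(float); k=k[:,0].astype(float)
    box=cv2.boxPoints(cv2.minAreaRect(cv2.convexHull(k.astype(np.float32))))
    L=[]
    for i in range(4):
        a,b=box[i],box[(i+1)%4]; t=(b-a)/np.linalg.norm(b-a); n=np.array([-t[1],t[0]])
        s=(k-a)@t; d=np.abs((k-a)@n); l=np.linalg.norm(b-a)
        q=k[(s>.1*l)&(s<.9*l)&(d<.05*l+2)]
        vx,vy,x,y=cv2.fitLine(q.astype(np.float32),cv2.DIST_HUBER,0,.01,.01).ravel(); L.append((np.array([x,y]),np.array([vx,vy])))
    C=[]
    for i in range(4):
        (p,d),(q,e)=L[i],L[(i+1)%4]; s=np.linalg.solve(np.column_stack([d,-e]),q-p); C.append(p+s[0]*d)
    return np.array(C),cv2.contourArea(cs[0])
def masks(im):
    hsv=cv2.cvtColor(im,cv2.COLOR_BGR2HSV); h,s,v=cv2.split(hsv)
    return h,s,v
E
python3 - <<'E'
from meas import *; from bench import bot
im=cv2.imread('pics/top0.png'); hsv=cv2.cvtColor(im,cv2.COLOR_BGR2HSV)
for n,(u,v) in dict(board=(270,230),board2=(180,220),bench=(200,265),fence=(200,132),stop=(276,165),frame=(178,170),green=(180,172),lever=(249,215),bench2=(125,180)).items(): print(n,hsv[v,u])
E
```

```text
board [ 22 109 185]
board2 [ 24 108 185]
bench [ 16  88 185]
fence [ 14 177 130]
stop [ 14 179 137]
frame [ 67 102 128]
green [ 67 147 127]
lever [ 11 185  73]
bench2 [ 16 107 167]
```

```bash
cat >> meas.py <<'E'
S=4
def up(im): return cv2.resize(im,None,fx=S,fy=S,interpolation=cv2.INTER_CUBIC)
def uvS(C): return (C+.5)/S-.5
def panelmask(im,roi):
    hsv=cv2.cvtColor(up(im),cv2.COLOR_BGR2HSV); h,s,v=cv2.split(hsv)
    m=(((s<60)&(v>110))|((h>45)&(h<85)&(s>60))).astype(np.uint8)*255
    k=np.zeros_like(m); x0,y0,x1,y1=[a*S for a in roi]; k[y0:y1,x0:x1]=m[y0:y1,x0:x1]
    return cv2.morphologyEx(cv2.morphologyEx(k,cv2.MORPH_OPEN,np.ones((5,5))),cv2.MORPH_CLOSE,np.ones((25,25)))
def colmask(im,roi,lo,hi):
    hsv=cv2.cvtColor(up(im),cv2.COLOR_BGR2HSV); m=cv2.inRange(hsv,lo,hi)
    k=np.zeros_like(m); x0,y0,x1,y1=[a*S for a in roi]; k[y0:y1,x0:x1]=m[y0:y1,x0:x1]
    return cv2.morphologyEx(cv2.morphologyEx(k,cv2.MORPH_OPEN,np.ones((5,5))),cv2.MORPH_CLOSE,np.ones((25,25)))
def rectpose(W,long_y=True):
    c=W.mean(0)[:2]; e=[W[(i+1)%4]-W[i] for i in range(4)]; l=[np.linalg.norm(a) for a in e]
    i=int(np.argmax(l)); d=(e[i]-e[(i+2)%4])[:2]; d=d*np.sign(d[1]); yaw=np.arctan2(d[1],d[0])-np.pi/2
    return np.array([*c,yaw]),np.round(l,4)
E
python3 - <<'E'
from meas import *; from bench import bot
im=cv2.imread('pics/top0.png'); c=bot.get_calibration('top'); o=up(im)
ms=dict(panel=(panelmask(im,(160,140,240,200)),.024),
 board=(colmask(im,(130,110,300,250),(19,60,90),(32,255,255)),.012),
 fence=(colmask(im,(150,115,275,150),(5,140,90),(17,255,200)),.030),
 stop=(colmask(im,(262,140,290,200),(5,140,90),(17,255,200)),.030))
r={}
for n,(m,z) in ms.items():
    C,_=quad(m); W=plane(c,uvS(C),z); p,l=rectpose(W); r[n]=(p,W); print(n,p.round(4),np.degrees(p[2]).round(2),l)
    cv2.polylines(o,[C.astype(int)],True,(255,0,255),1)
B=r['board'][0]
for n in r: print(n,tolocal(B,r[n][1]).round(4).tolist(), np.degrees(r[n][0][2]-B[2]).round(2))
m=colmask(im,(235,175,265,250),(0,110,20),(14,255,100)); 
k=np.argwhere(m>0)[:,::-1]; print(len(k))
P=tolocal(B,plane(c,uvS(np.array([[251.8,190.8],[245.2,238.5]])),.0285)); print('pivot,end',P)
cv2.imwrite('pics/o0.png',o[105*S:255*S,125*S:305*S])
E
```

```text
panel [ 0.5889  0.0416 -0.0252] -1.44 [0.1216 0.0916 0.1209 0.0922]
board [ 0.5706  0.0069 -0.0634] -3.63 [0.3396 0.2804 0.3407 0.2811]
fence [ 0.679   0.0169 -0.0651] -3.73 [0.2589 0.0239 0.2601 0.0231]
stop [ 0.5933 -0.127   1.5039] 86.17 [0.0251 0.1028 0.025  0.1027]
panel [[0.0597, 0.0983], [0.0641, -0.0232], [-0.0274, -0.0262], [-0.0323, 0.0946]] 2.19
board [[0.1406, 0.1699], [0.1402, -0.1698], [-0.1402, -0.1704], [-0.1406, 0.1703]] 0.0
fence [[0.1192, 0.1464], [0.1192, -0.1125], [0.0953, -0.1132], [0.0961, 0.1469]] -0.1
stop [[0.0822, -0.1198], [0.0828, -0.1449], [-0.02, -0.1445], [-0.0205, -0.1195]] 89.8
5346
pivot,end [[0.28048336 0.38503808]
 [0.2511681  0.38469007]]
```

View pics/o0.png

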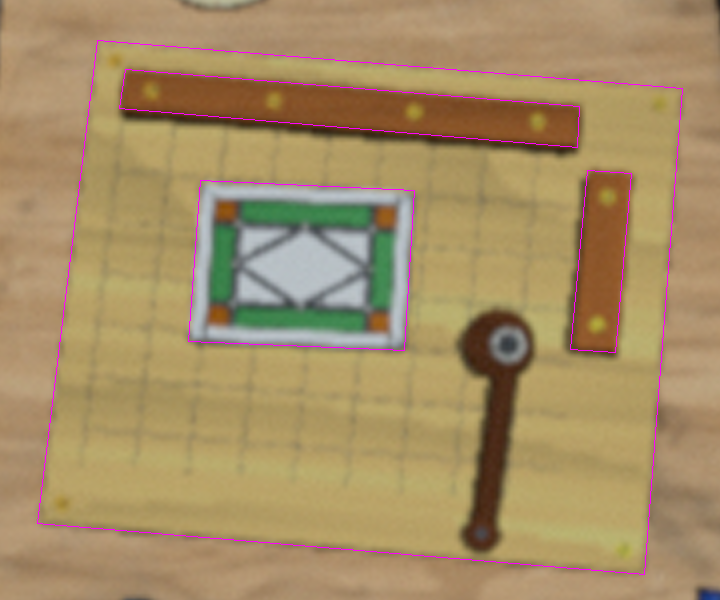

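```bash
cat > go.py <<'E'
from meas import *; from bench import bot
B=np.array([.5706,.0069,-.0634])
def qd(a): a=a+B[2]; return np.array([0,np.cos(a/2),np.sin(a/2),0])
def wp(x,y,z): return np.array([*toworld(B,np.array([x,y])),z])
def loc(): p=bot.current_tool_pos(); return np.array([*tolocal(B,p),p[2]]).round(4)
def snap(n):
    im=bot.grab_frame('top'); cv2.imwrite(f'pics/{n}.png',im); return im
def panel(n):
    im=snap(n); c=bot.get_calibration('top'); C,_=quad(panelmask(im,(130,110,295,215))); W=plane(c,uvS(C),.024)
    p,l=rectpose(W); return tolocal(B,p[:2]).round(4),np.degrees(p[2]-B[2]).round(2),l
E
python3 - <<'E'
from go import *
for a in (0,np.pi/2,-np.pi/2):
    for xy in ((-.07,.036),(.045,.13),(-.13,-.11)):
        print(a,xy,bot.ik(wp(*xy,.05),qd(a)))
bot.move_pose(wp(-.075,.036,.2),qd(0)); bot.grip(.7)
bot.movel(wp(-.075,.036,.055),max_speed=.1)
print(loc(),bot.current_force())
print(bot.movel(wp(-.075,.036,.03),max_speed=.015,force_limit=4),loc(),bot.current_force(),bot.current_clock(),bot.current_finger_gap())
cv2.imwrite('pics/w1.png',bot.grab_frame('wrist'))
E
```

```text
0 (-0.07, 0.036) [ 4.43788035e-02  1.68131724e-01  2.13803533e+00 -4.44089210e-16
  8.35425596e-01  1.67857513e+00]
0 (0.045, 0.13) [ 1.72247066e-01  3.85930370e-01  1.84977855e+00 -4.44089210e-16
  9.05883733e-01  1.80644339e+00]
0 (-0.13, -0.11) [-2.70859500e-01  5.91899710e-02  2.26217542e+00 -4.44089210e-16
  8.20227262e-01  1.36333683e+00]
1.5707963267948966 (-0.07, 0.036) [ 4.43788035e-02  1.68131724e-01  2.13803533e+00 -4.44089210e-16
  8.35425596e-01  1.07778804e-01]
1.5707963267948966 (0.045, 0.13) [ 1.72247066e-01  3.85930370e-01  1.84977855e+00 -4.44089210e-16
  9.05883733e-01  2.35647066e-01]
1.5707963267948966 (-0.13, -0.11) [-2.70859500e-01  5.91899710e-02  2.26217542e+00 -4.44089210e-16
  8.20227262e-01 -2.07459500e-01]
-1.5707963267948966 (-0.07, 0.036) None
-1.5707963267948966 (0.045, 0.13) None
-1.5707963267948966 (-0.13, -0.11) None
[-0.0743  0.0361  0.0557] [ 0.09816162 -0.13114766 -0.22677012]
False [-0.0749  0.036   0.0301] [-0.2113011   0.78139783 -0.47299653] 6.475 0.7015237417608313
```

View pics/w1.png

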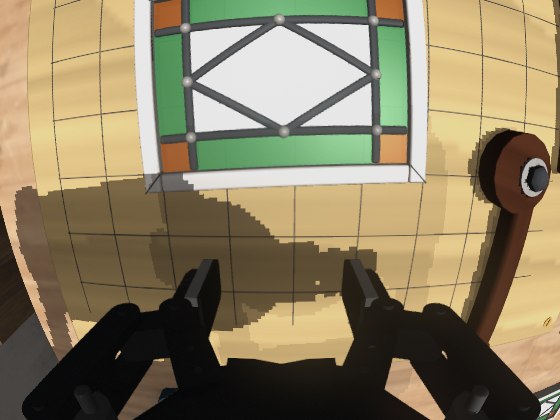

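The wrist view shows the panel ahead at (285,100), and the two open fingers at (205,285) and (360,285) straddle its near side symmetrically. They haven't touched the board yet.

Run:
```python
from go import *
print(bot.movel(wp(-.075,.036,.012),max_speed=.015,force_limit=3),loc(),bot.current_force())
z=bot.current_tool_pos()[2]
bot.movel(wp(-.075,.036,z+.004),max_speed=.03); print(loc(),bot.current_force(),bot.current_clock())
```

```text
True [-0.0748  0.036   0.029 ] [-0.47432311  0.32691926  4.71675871]
[-0.075  0.036  0.033] [0.38389126 0.74540287 0.22485053] 7.1917
```

Run:
```python
from go import *
z=.033
print(bot.movel(wp(-.03,.036,z),max_speed=.05,force_limit=10),loc(),bot.current_force())
print(bot.movel(wp(-.012,.036,z),max_speed=.03,force_limit=8),loc(),bot.current_force(),bot.current_clock())
cv2.imwrite('pics/w2.png',bot.grab_frame('wrist')); print(panel('t2'))
```

```text
False [-0.0299  0.036   0.0329] [-0.06636839  0.64148751 -0.35536021]
False [-0.0113  0.036   0.0332] [-0.84095149  0.55992277  1.02182018] 8.9917Traceback (most recent call last):
  File "<stdin>", line 5, in <module>
  File "go.py", line 9, in panel
    im=snap(n); c=bot.get_calibration('top'); C,_=quad(panelmask(im,(130,110,295,215))); W=plane(c,uvS(C),.024)
                                                  ~~~~^^^^^^^^^^^^^^^^^^^^^^^^^^^^^^^^^
  File "meas.py", line 16, in quad
    vx,vy,x,y=cv2.fitLine(q.astype(np.float32),cv2.DIST_HUBER,0,.01,.01).ravel(); L.append((np.array([x,y]),np.array([vx,vy])))
              ~~~~~~~~~~~^^^^^^^^^^^^^^^^^^^^^^^^^^^^^^^^^^^^^^^^^^^^^^^
cv2.error: OpenCV(4.12.0) /io/opencv/modules/imgproc/src/linefit.cpp:50: error: (-215:Assertion failed) count > 0 in function 'fitLine2D_wods'
```

View pics/w2.png

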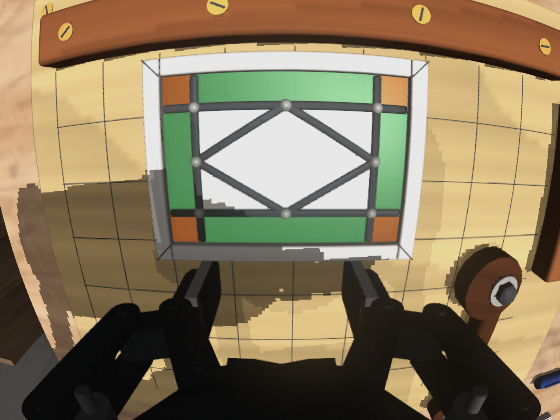

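View pics/t2.png

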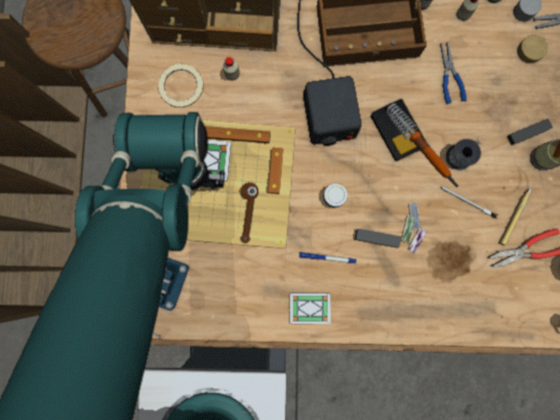

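The wrist view shows the panel's near edge at row ~259, against both fingertips, and its far edge at row ~62 is just short of the fence. I push on gently until contact.

Run:
```python
from go import *
z=.033
c=bot.get_calibration('wrist'); print(tolocal(B,plane(c,[[142,61],[428,62],[413,260],[155,260]],.024,True)).round(4).tolist())
print(bot.movel(wp(.012,.036,z),max_speed=.015,force_limit=5),loc(),bot.current_force(),bot.current_clock())
c=bot.get_calibration('wrist');cv2.imwrite('pics/w3.png',bot.grab_frame('wrist')); print(c)
```

```text
[[0.088, 0.0931], [0.0881, -0.0246], [-0.0006, -0.0255], [-0.0005, 0.0945]]
True [-0.0061  0.0358  0.0321] [-0.61135818  0.43720637 -0.5124677 ] 9.825
{'fovy': 65.70646984690485, 'cx': 280.87874994871197, 'cy': 209.82277677578602, 'position': array([0.64327247, 0.03840805, 0.15099716]), 'rotation': array([-0.10587237, -0.67626   ,  0.7203007 ,  0.1123849 ])}
```

View pics/w3.png

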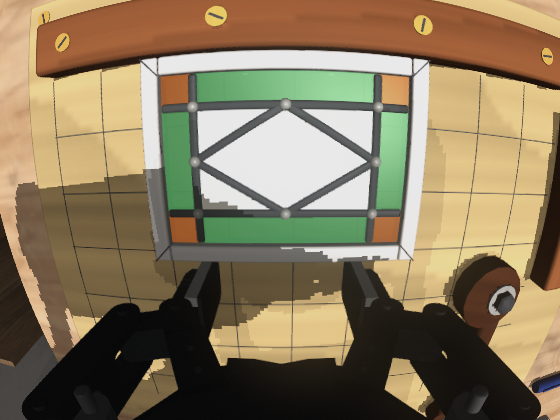

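The panel is flush against the fence at row ~60, and the push stopped on force with the finger fronts at board x ≈ 5 mm, which is the home near side. Next is the push to the right.

Run:
```python
from go import *
bot.movel(wp(-.03,.036,.033),max_speed=.08)
bot.movel(wp(-.03,.036,.11),max_speed=.2)
bot.grip(.45)
bot.move_pose(wp(.046,.135,.11),qd(np.pi/2))
bot.movel(wp(.046,.135,.045),max_speed=.1)
t=bot.movel(wp(.046,.135,.022),max_speed=.015,force_limit=3); print(t,loc(),bot.current_force())
z=bot.current_tool_pos()[2]+.004
bot.movel(wp(.046,.135,z),max_speed=.03)
print(loc(),bot.current_force(),bot.current_clock(),bot.current_finger_gap())
cv2.imwrite('pics/w4.png',bot.grab_frame('wrist'))
```

```text
True [0.0459 0.135  0.0327] [-1.00182121 -0.92660301  4.76745989]
[0.046  0.135  0.0367] [-0.4470628   0.14123475  1.04338188] 14.4583 0.4486659716019298
```

View pics/w4.png

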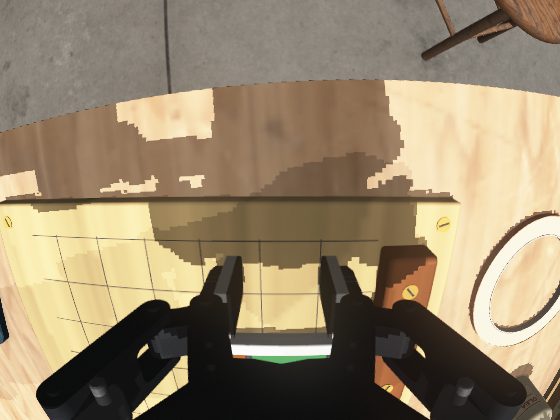

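The wrist camera now looks left, with the panel's white edge under the fingers at (280,345). The right finger at (345,280) is clear of the fence at (395,280).

Run:
```python
from go import *
z=.0367
print(bot.movel(wp(.046,.06,z),max_speed=.05,force_limit=10),loc(),bot.current_force())
print(bot.movel(wp(.046,.022,z),max_speed=.04,force_limit=8),loc(),bot.current_force(),bot.current_clock())
print(bot.movel(wp(.046,-.005,z),max_speed=.015,force_limit=5),loc(),bot.current_force(),bot.current_clock())
```

```text
False [0.046  0.0599 0.0367] [-0.40510454 -0.14092536  0.25898883]
False [0.046  0.0218 0.0367] [-0.25035761  0.62901237  1.02166075] 17.2583
True [0.0457 0.0112 0.0363] [0.43234936 1.55156513 0.61946593] 18.175
```

Run:
```python
from go import *
bot.movel(wp(.046,.035,.0367),max_speed=.08)
bot.movel(wp(.046,.035,.12),max_speed=.2)
bot.grip(0)
bot.move_pose(wp(-.10,-.13,.16),qd(np.pi/4))
bot.sleep(.2)
c=bot.get_calibration('wrist');im=bot.grab_frame('wrist');cv2.imwrite('pics/w5.png',im)
snap('t5');cv2.imwrite('pics/s5.png',bot.grab_frame('scene'))
import pickle;pickle.dump(c,open('c5.pkl','wb'))
print(loc(),bot.current_clock())
```

```text
[-0.0996 -0.1295  0.1598] 20.8833
```

View pics/w5.png

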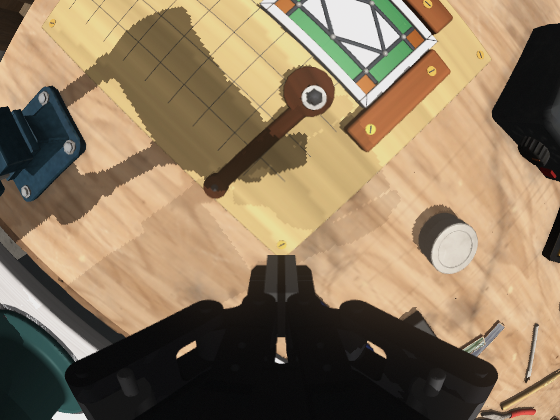

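View pics/t5.png

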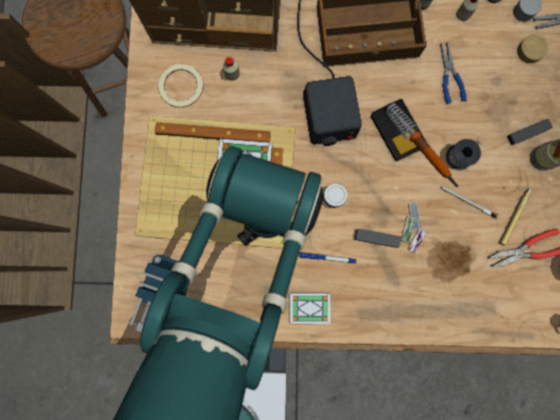

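The wrist view shows the panel's right corners at (365,104) and (437,40), along the stop. The lever runs from (314,97) to (213,185), and the shut fingers are at (282,265). I check the geometry in numbers.

Run:
```python
from meas import *; import pickle
B=np.array([.5706,.0069,-.0634]); c=pickle.load(open('c5.pkl','rb'))
print(tolocal(B,plane(c,[[262,3],[365,104],[437,40]],.024,True)).round(4).tolist())
P=tolocal(B,plane(c,[[314,97],[213,185]],.0285,True)); print(P); d=P[1]-P[0]; a=np.degrees(np.arctan2(d[1],d[0]))%360; print(a,np.radians(190-a))
im=cv2.imread('pics/w5.png');cv2.imwrite('pics/w5c.png',cv2.resize(im[0:160,240:500],None,fx=3,fy=3,interpolation=cv2.INTER_CUBIC))
```

```text
[[0.0058, -0.0021], [0.0062, -0.1164], [0.0937, -0.1183]]
[[-0.02033099 -0.08477722]
 [-0.12527989 -0.07744283]]
176.0023641254261 0.24430483350659035
```

View pics/w5c.png

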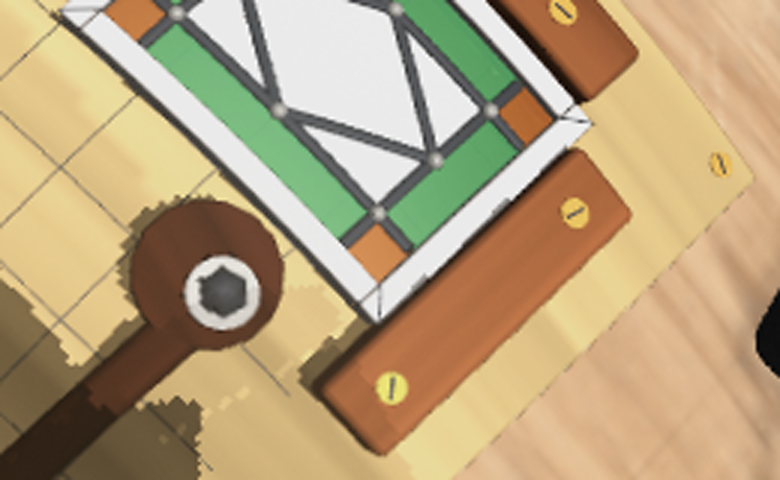

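Panel corners come out within about 2 mm of home on both sides, the crop shows it flush, and the cam is open at q ≈ 0.24. Now the lever.

```bash
cat > lever.py <<'E'
from go import *
Z=.039; PIV=np.array([-.02,-.085]); r=.082
def tgt(q,off=.018):
    f=np.radians(190)-q; u=np.array([np.cos(f),np.sin(f)]); n=np.array([np.cos(f-np.pi/2),np.sin(f-np.pi/2)])
    p=PIV+r*u-off*n; return p,f-np.pi/2
def go(q,off=.018,z=Z,v=.04,fl=None):
    p,a=tgt(q,off); return bot.movel(wp(*p,z),max_speed=v,rot=qd(a),force_limit=fl)
def est():
    # lever angle implied by tool position if in contact
    p=loc()[:2]-PIV; R_=np.hypot(*p); ang=np.arctan2(p[1],p[0])%(2*np.pi); return np.radians(190)-ang-np.arcsin(.018/R_)
E
python3 - <<'E'
from lever import *
p,a=tgt(.24,.042); bot.move_pose(wp(*p,.1),qd(a))
go(.24,.042,z=.05,v=.1); print(go(.24,.042,z=Z,v=.03,fl=4),loc(),bot.current_force())
print(go(.24,.018,v=.03,fl=6),loc(),bot.current_force())
for q in np.arange(.34,1.16,.1):
    t=go(q,v=.04,fl=12); print(round(q,2),t,est().round(3),bot.current_force().round(2))
    if t: break
print(bot.current_clock())
c=bot.get_calibration('wrist');cv2.imwrite('pics/w6.png',bot.grab_frame('wrist'))
E
```

```text
False [-0.1048 -0.1215  0.0388] [-0.21976727 -0.35769204 -0.23615405]
False [-0.1029 -0.0976  0.039 ] [-0.02400718 -1.28172165 -0.59260298]
0.34 False -0.093 [ 0.21 -0.25 -0.03]
0.44 False 0.006 [ 0.06  0.09 -0.58]
0.54 False 0.107 [ 0.03  0.44 -0.27]
0.64 False 0.206 [-0.15 -0.14 -0.97]
0.74 False 0.306 [ 0.46  0.28 -0.62]
0.84 False 0.406 [ 0.48 -0.31  0.42]
0.94 False 0.506 [-0.11 -0.33  0.47]
1.04 False 0.606 [ 0.83 -0.13  0.49]
1.14 False 0.707 [-0.6  -0.21 -1.04]
26.9333
```

View pics/w6.png

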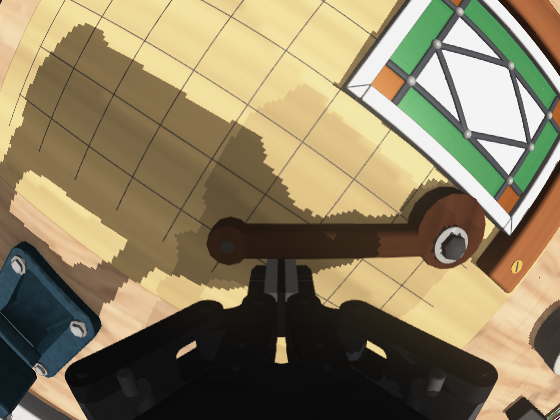

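The lever is swinging as planned, with its bar flat against the fingers at (282,262), and the panel still sits in its corner. I continue into the bite.

```bash
sed -i 's/-np.arcsin/+np.arcsin/' lever.py
python3 - <<'E'
from lever import *
for q in np.arange(1.2,1.79,.06):
    t=go(q,v=.02,fl=15); print(round(q,2),t,est().round(3),bot.current_force().round(2))
    if t: break
print(bot.current_clock())
c=bot.get_calibration('wrist');cv2.imwrite('pics/w7.png',bot.grab_frame('wrist'))
E
```

```text
1.2 False 1.198 [-0.84  0.19 -0.46]
1.26 False 1.258 [-0.45  0.3  -0.22]
1.32 False 1.317 [-1.76 -0.8   0.17]
1.38 False 1.377 [-2.5  -1.07  0.44]
1.44 False 1.434 [-3.98  0.02  2.5 ]
1.5 False 1.498 [-4.22  0.06  0.5 ]
1.56 False 1.557 [-5.36  0.36  0.57]
1.62 False 1.619 [-3.75  2.47  0.7 ]
1.68 False 1.678 [-4.12  2.09 -1.53]
1.74 False 1.739 [-3.52  2.08 -0.87]
30.9833
```

View pics/w7.png

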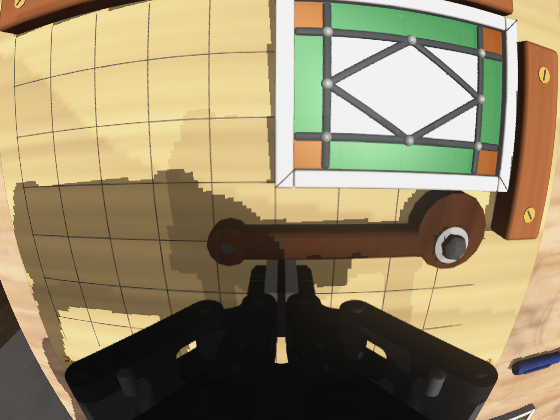

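The lever is over (about 1.74) and the cam bit at 3–5 N. I come away and check.

Run:
```python
from lever import *
go(1.74,.045,v=.06); p,a=tgt(1.74,.045)
bot.movel(wp(*p,.15),max_speed=.2)
bot.move_pose(wp(-.06,-.06,.2),qd(0)); bot.sleep(.3)
c=bot.get_calibration('wrist');cv2.imwrite('pics/w8.png',bot.grab_frame('wrist'))
import pickle;pickle.dump(c,open('c8.pkl','wb'))
bot.move_pose(wp(-.06,.25,.3),qd(np.pi/4)); bot.sleep(.2)
snap('t8');print(bot.current_clock(),bot.current_force())
```

```text
34.575 [ 0.0214064   0.34909376 -0.31376389]
```

View pics/w8.png

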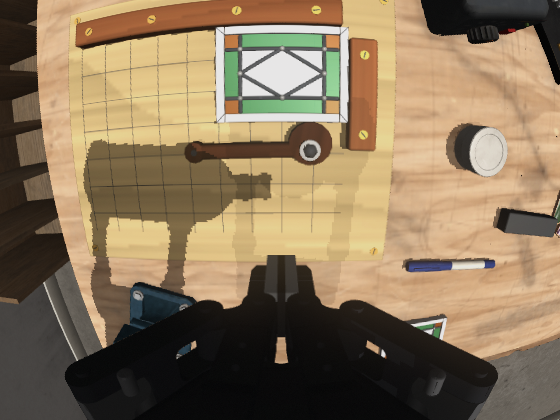

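View pics/t8.png

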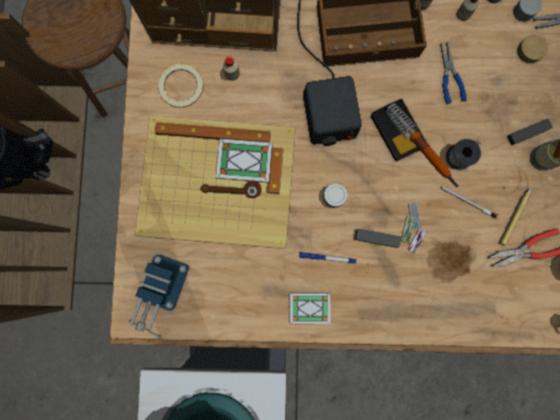

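Run:
```python
from meas import *; from bench import bot; import pickle
B=np.array([.5706,.0069,-.0634]); im=cv2.imread('pics/t8.png'); c=bot.get_calibration('top'); o=up(im)
for n,m,z in [('panel',panelmask(im,(205,130,275,188)),.024),('stop',colmask(im,(268,140,290,200),(5,140,90),(17,255,200)),.03),('fence',colmask(im,(150,115,275,150),(5,140,90),(17,255,200)),.030)]:
    C,_=quad(m); W=plane(c,uvS(C),z); p,l=rectpose(W); print(n,tolocal(B,p[:2]).round(4),np.degrees(p[2]-B[2]).round(2),l,tolocal(B,W).round(4).tolist())
    cv2.polylines(o,[C.astype(int)],True,(255,0,255),1)
cv2.imwrite('pics/o8.png',o[115*S:215*S,180*S:300*S])
c8=pickle.load(open('c8.pkl','rb')); im=cv2.imread('pics/w8.png')
P=tolocal(B,plane(c8,[[310,150],[194,152]],.0285,True)); d=P[1]-P[0]; print('q',np.radians(190)-np.arctan2(d[1],d[0]))
cv2.imwrite('pics/w8c.png',cv2.resize(im[10:170,180:390],None,fx=3.7,fy=3.7,interpolation=cv2.INTER_CUBIC))
a,b=cv2.imread('pics/top0.png'),cv2.imread('pics/t8.png')
print('bystander diff',cv2.absdiff(a,b)[170:270,302:410].max())
```

```text
panel [ 0.0498 -0.0594] 0.59 [0.1205 0.0901 0.1212 0.0923] [[0.0954, 0.0007], [0.0955, -0.1197], [0.0054, -0.12], [0.0031, 0.0012]]
stop [ 0.0314 -0.1333] 89.65 [0.0226 0.1023 0.0232 0.1032] [[0.0823, -0.1223], [0.0832, -0.1449], [-0.0191, -0.1445], [-0.0208, -0.1214]]
fence [0.1191 0.0099] -42.34 [0.2714 0.256  0.5872 0.2551] [[0.1193, 0.1471], [0.1192, -0.1243], [-0.1365, -0.1364], [0.3743, 0.153]]
q 1.7374844487797099
bystander diff 14
```

View pics/w8c.png

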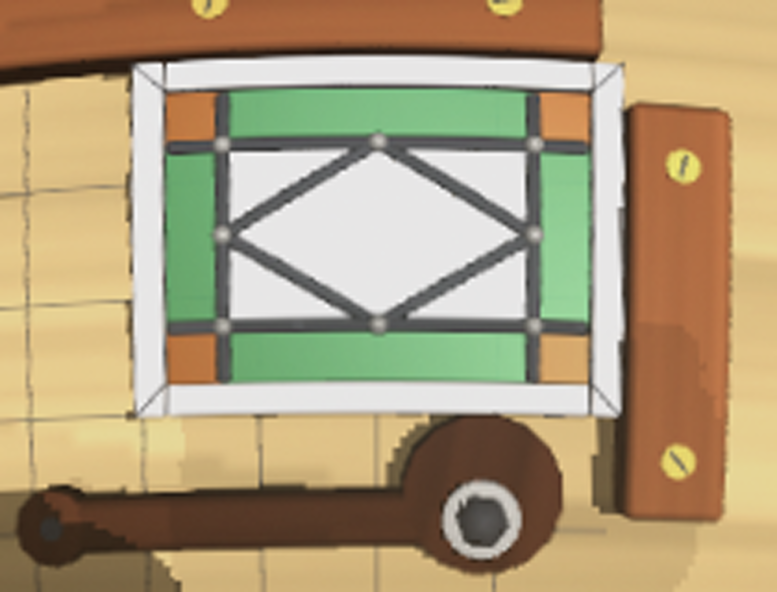

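View pics/o8.png

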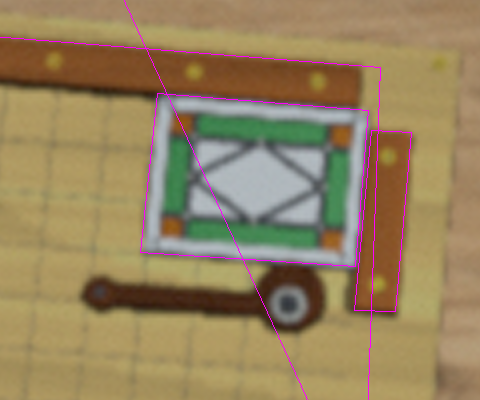

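Run:
```python
from bench import bot
print(bot.current_joint_vel(),bot.current_clock()); print(bot.close_job())
```

```text
[ 0.00617364  0.00051723 -0.00403456  0.00160981 -0.00092195  0.00087015] 34.575
the job is handed in; nothing more can be done
None
```

I pushed the panel flat against the far fence, then right against the end stop. I then swung the lever to about 1.74 rad with shut fingers, came away and handed the job in at about 34.6 s.

**Panel position:** The last top-camera check put it at board (49.8, -59.4) mm, against home at (50, -60), and square within about 0.6 degrees. It measured home with the cam still open (about 0.24 rad).

**Cam:** The wrist view gave a lever angle of 1.74 rad, with the cam touching the panel's near side. I could not measure the clamping force itself. The lever pushed back with up to about 5 N while it bit, and the lever stayed over after I let go.

**Forces:** All my sampled readings on the panel and lever were about 6 N or less; I did not log the peaks.

**Bystanders:** The tin, stone and pen showed no change between the first and last top pictures.

**Failed or disagreeing checks:**
- **Fence outline:** the last fit failed because the colour mask also picked up the stop, so I relied on the earlier fence fit, which agreed with the given dimensions.
- **Panel reading with the arm in view:** one early reading failed because the arm blocked the top camera. I used the wrist camera instead.
- **Lever angle estimate:** this had a sign error at first, which I corrected before the cam bit.

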